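Take up the chasing hammer and poise it over the work

TASK

Draw the chasing hammer (the one whose steel head has a round disc face at one end and a small ball at the other) out of the slanted hammer block, turn it so that its handle is level and the disc face looks straight down, and bring that face over the middle of the copper blank on the anvil, about 10 cm above it, ready for the first blow. Finish while holding it there, still: do not let go or put it down. Do not strike or shift the blank or knock the anvil, and leave the other hammers and the rest of the bench as they are.

Things in the scene. Friction and masses are not known exactly. Their poses are not given: they have to be found in the camera images.
- hammer: Chasing hammer, 0.2 kg: wood handle; steel head with a flat round disc face (29 mm) at one end, a ball (17 mm) at the other. Origin: where handle axis and head axis cross. x: along the handle, butt to head. z: along the head, from disc (-38 mm) to ball (+41 mm). Starts in one of the block's 3 slots, any of them, head out, handle at about 45 degrees, disc looking down and outwards, ball up.
- hammer_face (a point): Centre of the chasing hammer's flat disc face: 38 mm from the handle's axis, on the hammer's -z side.
- hammer_grip (a point): Point on the axis of the chasing hammer's neck, 60 mm behind the head's axis (x = -60 mm): a good place to grip across the flat sides. The neck is straight, 15 mm wide (hammer's y) by 18 mm (z), from the head back to x = -130 mm. The hammer balances about 35 mm behind the head's axis.
- hammer_butt (a point): Centre of the butt end of the chasing hammer's handle, 230 mm behind the head's axis (x = -230 mm). From here to x = -130 mm the handle is a bulb 24 mm wide (y) by 26 mm (z); this bulb sits in the slot with 3 mm of slack all round, so the hammer droops about 3 degrees. Raised to the slope of the slot and drawn along it, it comes out freely; pulled askew it binds.
- block: Slanted light-wood hammer block, 146 mm high, base board 170 x 262 mm, fixed. Origin: on the table under the middle slot. Waxed, slippery slots at y = -75, 0, 75 mm, 30 (y) x 32 mm, 105 mm deep, at 45 degrees: the way out is +x and +z equally; mouth centres at x = 11, z = 118 mm. A hammer in a slot has its origin near x = 100, z = 200 mm; heads reach 240 mm high.
- anvil: Steel bench anvil on a round of log (200 mm across, 60 mm high), fixed. The anvil stands 64 mm high on it; its flat square face is 80 x 80 mm at z = 124 mm above the table. Origin: on the table under its centre; z up.
- blank: The work: a copper disc 30 mm across and 5 mm thick, loose on the anvil's face. Origin: centre of its underside, z up.
- peen_hammer: Another hammer with the same handle in another slot of the block; its steel head has a small square face (18 mm) and a wedge-shaped peen. Origin and axes as on the chasing hammer. Leave it.
- mallet: A mallet with the same handle in another slot; its head is a wooden cylinder 33 mm across and 76 mm long, the same at both ends, with two thin steel bands. Origin and axes as on the chasing hammer. Leave it.
- punch: Dark steel punch, 60 x 9 x 9 mm, lying on the log beside the anvil. Leave it.
- dapping_cube: Steel dapping cube, 50 mm, hollows on top. Origin: centre of its underside. Leave it.
- jar: Amber glass jar with a steel lid, 60 mm across, 85 mm high. Leave it.
- tin: Flat round tin, 70 mm across, 32 mm high. Leave it.
- file: Flat file with a wooden handle, about 260 mm long, 17 mm high, lying on the bench. Leave it.
There are look-alikes about, which are no part of the job. What is shaped like the peen_hammer but pink is not meant.

How it is judged:
On the way:
1. the chasing hammer is drawn right out of the block: its butt is above 11 cm and it no longer touches the block (height (world z) of hammer_butt above 0.11 m and distance of hammer from where it was at the start of the episode above 0.08 m and contact force between hammer and block below 0.05 N and contact force between the fingers and hammer above 1 N), for 0.1 s.
At the end, for the whole second after the job is handed in: Chasing hammer held by the fingers alone, still, its head axis within 0.18 rad of upright with the disc face down, the face's centre within 18 mm sideways of the blank's centre and 60 to 140 mm above the blank; the blank within 6 mm, all else within 30 mm, of where it lay (contact force between the fingers and hammer above 1 N and angle between hammer's own z axis and vertical below 0.18 rad and horizontal distance between hammer_face and blank below 0.018 m and z of hammer_face in the frame of anvil between 0.189 and 0.269 m and linear speed of hammer below 0.02 m/s and angular speed of hammer below 0.15 rad/s and contact force between hammer and block below 0.05 N and contact force between hammer and anvil below 0.05 N and contact force between hammer and blank below 0.05 N and contact force between hammer and peen_hammer below 0.05 N and contact force between hammer and mallet below 0.05 N and contact force between hammer and punch below 0.05 N and contact force between hammer and dapping_cube below 0.05 N and contact force between hammer and jar below 0.05 N and contact force between hammer and tin below 0.05 N and contact force between hammer and file below 0.05 N and distance of blank from where it was at the start of the episode below 0.006 m and angle between blank's own z axis and vertical below 0.1 rad and distance of each of peen_hammer, mallet, punch, dapping_cube, jar, tin, file from where it was at the start of the episode below 0.03 m); the arm keeps its last pose, push and grip.
It fails at once if the hammer strikes or knocks the blank or the anvil (contact force between hammer and anvil above 2 N or contact force between hammer and blank above 2 N).
It fails at once if the blank is shifted by more than 6 mm (distance of blank from where it was at the start of the episode above 0.006 m).
It fails at once if the robot knocks the anvil (contact force between the arm and anvil above 5 N).
It fails at once if another tool or thing on the bench is shifted by more than 30 mm (distance of any of peen_hammer, mallet, punch, dapping_cube, jar, tin, file from where it was at the start of the episode above 0.03 m).
It also fails if it takes over 38 s, if anything falls off the work surface, if the arm or the gripper's body presses on something with over 40 N, if the wrist force passes 120 N, or if a joint passes its speed limit or range.

ROBOT

A 6-joint arm with a two-finger parallel gripper is mounted at the origin on the work surface. World frame = base frame: x ahead of the robot, y to its left, z up, the work surface at z = 0. Lengths are in m, angles in rad, forces in N, time in s.
With the tool pointing down it reaches from about 0.35 to 1 m from the base axis. Payload 7.1 kg.
Tool frame: the origin (TCP) lies at the very end of the fingers, on their centre line; the grasp point (between the pads) lies 19 mm behind it; z points along the fingers, y is the line along which they close (so a half turn about z gives the same grasp; the last joint's range is limited). The gripper opens to 85 mm and grips with 20 to 120 N. Pads are 22 mm wide; open, the fingers measure 114 mm over their backs; the gripper's body (76 mm by 85 mm) begins 54 mm behind the grasp point. The pads swing forward as they close: fully open they stand 13 mm farther back than shut.
Start: joints at [-1.128, 0.423, 1.63, -0, 1.089, -0.019], TCP at [0.278, -0.56, 0.231] pointing down, gripper open.
Joint ranges: [-3, 3], [-0.9, 2.11], [0.09, 2.58], [-1.31, 4.45], [0.11, 2.69], [-2.54, 2.54]. Speed limits (rad/s): [2.39, 2.39, 3.01, 3.14, 3.14, 3.14].

INTERFACE

Orientations are given as [roll, pitch, yaw] about the fixed x, y, z axes, in that order (R = Rz(yaw) Ry(pitch) Rx(roll)).
In Python, from rig import * gives the robot as it stands. The module is installed in compiled form; this text tells all that it offers.
- The arm moves only by the shell command python3 -m handwheel 'ROWS' [OPENING] [FORCE]. ROWS is rows parted by semicolons, their numbers by spaces, 1 to 12 of them, each of 6 numbers: dx, dy, dz in m, then a rotation vector rx, ry, rz in rad; each row shifts and turns the commanded pose from where the row before left it, along the tool's axes as they then stand; what a row does not reach is not made up. A row lasts 1/12 s, in which the tool goes at most 0.0417 m and 0.125 rad, less where a joint would pass 70% of its speed; a pose out of reach is approached as far as the arm can. OPENING is the opening from 0.0 (shut) to 1.0 (fully open), set as the command begins (- or left out keeps the last). The fingers move at their own pace and stop on an object; FORCE is the grip in N (left out, the last holds). Time passes only in rows, so rows that do not move let the fingers close. It prints the time, the measured TCP pose, the force, the opening and the grip force at its end.
- observe(): the state, without advancing time (a new reading comes with each control period).
- get_image(name): name is "side" or "top"; returns a dict with "color" (480x640x3 uint8, red, green, blue), "mtx" (3x3 intrinsics, pixels), "dist" ([k1, k2, p1, p2, k3] as OpenCV has them; the pictures are not rectified), "cam_to_world" (4x4, takes a point from camera to world coordinates). Camera axes: x right, y down, z forward; pixel columns grow to the right and rows downward; lengths in m; the calibration is good to about 2 mm. A picture is of the moment at which its call begins. There is no depth.
- job_done(): hands the job in; it is judged then, once.
Trained networks look in the newest picture that a camera, given by its name, has taken for a name from the list of things; names that differ only in an ending like _2 or _b are one class to them, and where a whole thing is asked for, a point or a joint stands for the part that bears it (a point fixed in the world has none). Each returns a list of dicts, best first, with "confidence" (0 to 1); they miss things now and then, are a little off and sometimes report something else, mostly with a low value. They report only what shows in the picture. A call takes as long as a camera call. They do not tell look-alikes from the thing itself.
- recognise(query, camera): "bbox" ([left, top, right, bottom] in pixels, round what is visible of it).
- outline_of(query, camera): "mask" (480x640 bool, what is visible of it) and "bbox" ([left, top, right, bottom] in pixels, round what is visible of it).
- mark_of(query, camera): "position" ([column, row] in pixels: a listed point, or the origin of a listed thing).
The state is a dict: "time_s": time; "qpos": joint angles; "dq": joint speeds; "joint_efforts": joint torques, N m; "tcp_pos": TCP position; "tool_rot": TCP orientation; "wrist_force": force on the tool from outside, world axes, zero at the start; "torque": the same for the moment, N m; "grip_width": opening from 0.0 (shut) to 1.0 (fully open); "grip_force": force on a finger pad.
Only numpy, scipy, OpenCV 4.12 (cv2) and the standard library are available. Lean on these libraries where they do the work, as an engineer would, in place of code of your own. Each camera call takes 0.05 s, during which the arm holds its last target. There are 200 camera calls.

## Working session

There is one attempt and no reset: what is moved stays moved. The work goes in short steps, Python scripts to look and compute and a shell command to move; the robot and the scene stay as the last step left them, time stands still between calls to the robot, and variables do not carry over. Pictures are saved under pics/ and viewed, at most 10 in all, crops included, and the job is handed in when it is done.

```bash
mkdir -p pics
cat > h.py <<'E'
from rig import *
import numpy as np, cv2
from scipy.spatial.transform import Rotation as R
def ray(im,px):
    u=cv2.undistortPoints(np.array([[px]],float),im["mtx"],np.array(im["dist"]))[0,0]
    T=np.array(im["cam_to_world"]); d=T[:3,:3]@[u[0],u[1],1]; return T[:3,3],d/np.linalg.norm(d)
def onz(im,px,z):
    o,d=ray(im,px); return o+d*(z-o[2])/d[2]
def tri(a,pa,b,pb):
    o1,d1=ray(a,pa);o2,d2=ray(b,pb)
    s=np.linalg.lstsq(np.c_[d1,-d2],o2-o1,rcond=None)[0]
    p,q=o1+s[0]*d1,o2+s[1]*d2; return (p+q)/2,np.linalg.norm(p-q)
def proj(im,P):
    T=np.linalg.inv(im["cam_to_world"]); return cv2.projectPoints(np.array(P,float).reshape(-1,3),cv2.Rodrigues(T[:3,:3])[0],T[:3,3],im["mtx"],np.array(im["dist"]))[0][:,0]
E
python3 - <<'E'
from h import *
np.set_printoptions(precision=3,suppress=True)
im={}
for c in("side","top"):
    im[c]=get_image(c); cv2.imwrite(f"pics/{c}0.png",im[c]["color"][:,:,::-1])
    print(c,np.array(im[c]["cam_to_world"]))
    for q in("hammer","hammer_face","hammer_grip","hammer_butt","block","anvil","blank","peen_hammer","mallet"):
        print(c,q,[(np.round(m["position"],1),round(m["confidence"],2)) for m in mark_of(q,c)])
print(observe())
E
```

```text
side [[-0.999 -0.034  0.032  0.388]
 [-0.046  0.621 -0.782  1.083]
 [ 0.007 -0.783 -0.622  0.994]
 [ 0.     0.     0.     1.   ]]
side hammer [(array([239.4, 291.2]), 0.62)]
side hammer_face [(array([230.6, 303.1]), 0.8)]
side hammer_grip [(array([264.1, 313.3]), 0.61)]
side hammer_butt [(array([261.3, 312.1]), 0.58)]
side block [(array([298.3, 345.4]), 0.92)]
side anvil [(array([303.1, 223.5]), 0.74), (array([200.5, 274.6]), 0.37), (array([262.2, 313.4]), 0.15)]
side blank [(array([303.2, 198.1]), 0.5)]
side peen_hammer [(array([424.8, 201.4]), 0.87), (array([265.3, 251. ]), 0.77)]
side mallet [(array([256. , 271.4]), 0.55)]
top [[-0.015 -0.981  0.193  0.164]
 [-1.     0.013 -0.013 -0.004]
 [ 0.01  -0.193 -0.981  1.453]
 [ 0.     0.     0.     1.   ]]
top hammer [(array([183.6, 171.4]), 0.63)]
top hammer_face [(array([194.9, 166.1]), 0.9)]
top hammer_grip [(array([187.1, 191.3]), 0.81)]
top hammer_butt []
top block [(array([219.3, 237.1]), 0.65), (array([185., 193.]), 0.52), (array([241.6, 185.5]), 0.31)]
top anvil [(array([379.1, 224.3]), 0.57)]
top blank [(array([379.7, 216.5]), 0.66)]
top peen_hammer [(array([242.9, 184. ]), 0.56)]
top mallet [(array([216.8, 179.9]), 0.7)]
{'time_s': 1.0, 'qpos': array([-1.128,  0.423,  1.63 ,  0.   ,  1.089, -0.019]), 'dq': array([ 0.   ,  0.   , -0.   , -0.001, -0.   , -0.001]), 'joint_efforts': array([ -0.002, -55.736, -28.215,   0.   ,   0.001,   0.   ]), 'tcp_pos': array([ 0.278, -0.56 ,  0.231]), 'tool_rot': array([ 3.142, -0.   ,  0.462]), 'wrist_force': array([ 0.153,  0.201, -1.02 ]), 'torque': array([0.005, 0.019, 0.001]), 'grip_force': 0.0, 'grip_width': 1.0033201457498078}
```

View pics/side0.png

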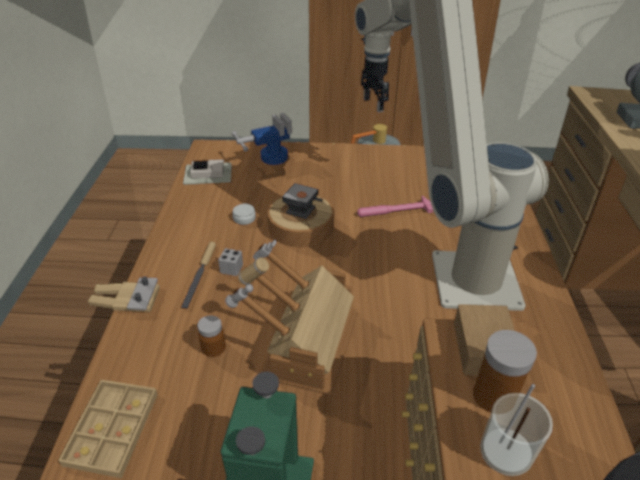

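View pics/top0.png

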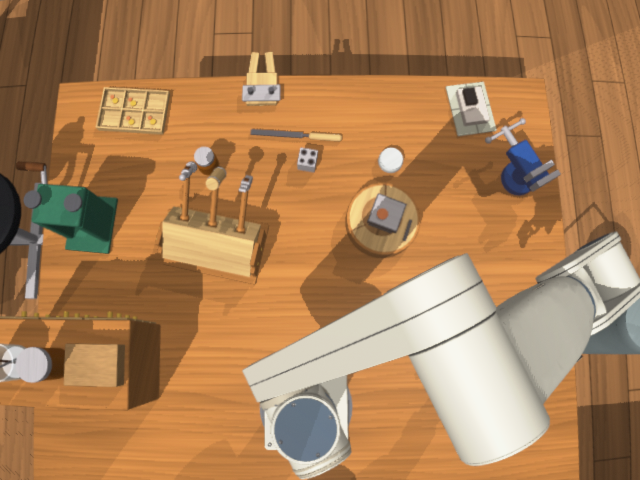

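Run:
```python
from h import *
np.set_printoptions(precision=3,suppress=True)
s=get_image("side");t=get_image("top")
for n,a,b in(("hammer",(239.4,291.2),(183.6,171.4)),("face",(230.6,303.1),(194.9,166.1)),("grip",(264.1,313.3),(187.1,191.3)),("block",(298.3,345.4),(219.3,237.1)),("blank",(303.2,198.1),(379.7,216.5)),("anvil",(303.1,223.5),(379.1,224.3)),("peen",(265.3,251),(242.9,184)),("mallet",(256,271.4),(216.8,179.9))):
    print(n,*tri(s,a,t,b))
print(onz(t,(379.7,216.5),.124),onz(s,(303.2,198.1),.124))
c=s["color"][180:380,160:360,::-1]; d=t["color"][130:280,140:290,::-1]
cv2.imwrite("pics/crop.png",np.hstack([cv2.resize(c,(400,400),interpolation=3),cv2.resize(d,(400,400),interpolation=3)]))
```

```text
hammer [0.581 0.291 0.21 ] 0.005150048054408036
face [0.609 0.275 0.158] 0.0006183047881372042
grip [0.539 0.294 0.152] 0.009609098546535029
block [ 0.464  0.237 -0.02 ] 0.00914902319002326
blank [ 0.483 -0.196  0.114] 0.0033397629359900698
anvil [ 0.485 -0.208  0.013] 0.0036491258063578416
peen [0.547 0.146 0.2  ] 0.00098524687069906
mallet [0.56  0.211 0.195] 0.0008706427992560915
[ 0.479 -0.194  0.124] [ 0.483 -0.182  0.124]
```

View pics/crop.png

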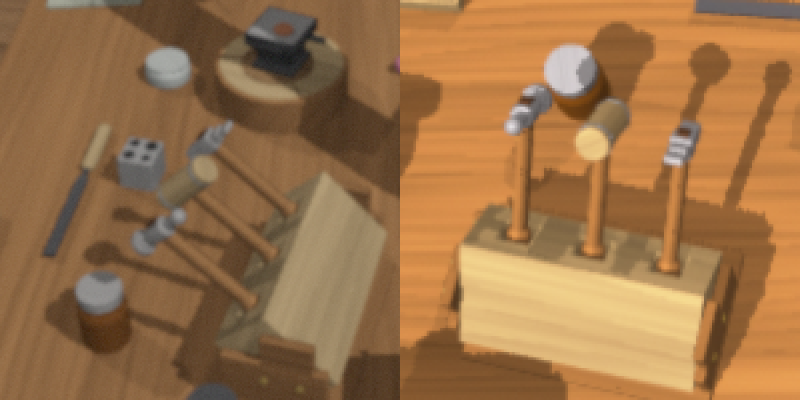

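Possible confusions:
- Chasing hammer: side (240,291), top (184,172). It has a ball at the top end and a disc at the bottom.
- Mallet: side (256,271), top (214,181). Wooden cylinder.
- Peen hammer: side (265,250), top (243,184). Wedge-shaped peen.
- Pink look-alike: side (425,203), lying on the table.

The crop shows a ball and a disc only on the near-left hammer, in the +y slot, so I choose that one. The blank is at side (303,197), top (382,214). Next I'll fit the poses precisely.

```bash
cat > fit.py <<'E'
from h import *
from scipy.optimize import minimize
np.set_printoptions(precision=3,suppress=True)
S=4
def cyl(r,z0,z1,n=16):
    a=np.linspace(0,2*np.pi,n); return np.array([[r*np.cos(t),r*np.sin(t),z] for z in(z0,z1) for t in a])
def box(x0,x1,y,z): return np.array([[a,b*y,c*z] for a in(x0,x1) for b in(-1,1) for c in(-1,1)])
sph=np.array([[0,0,.0325]])+.0085*np.array([[np.cos(a)*np.cos(b),np.sin(a)*np.cos(b),np.sin(b)] for a in np.linspace(0,6.28,12) for b in(-1.5,-.8,0,.8,1.5)])
def rot(yaw,el): # x axis up at el, z up
    return R.from_euler("ZY",[yaw,-el]).as_matrix()
def rend(im,Rm,p,parts,box4):
    l,t,r,b=box4; m=np.zeros(((b-t)*S,(r-l)*S),np.uint8)
    for q in parts:
        uv=proj(im,q@Rm.T+p); h=cv2.convexHull(((uv-[l,t]+.5)*S).astype(np.float32))
        cv2.fillConvexPoly(m,np.round(h*16).astype(np.int32),255,shift=4)
    return cv2.resize(m,(r-l,b-t),interpolation=cv2.INTER_AREA)/255.
E
cat > f1.py <<'E'
from fit import *
ims={c:get_image(c) for c in("side","top")}
M={c:outline_of("hammer",c)[0] for c in ims}
for c in M: print(c,M[c]["confidence"],M[c]["bbox"],M[c]["mask"].sum())
for c in ims:
    for q in("blank","block","anvil"):
        for o in outline_of(q,c)[:2]:
            ys,xs=np.nonzero(o["mask"]); print(c,q,round(o["confidence"],2),o["bbox"],xs.mean(),ys.mean(), onz(ims[c],(xs.mean(),ys.mean()),.129))
parts=[box(-.118,0,.0075,.009),cyl(.0145,-.038,-.028),cyl(.008,-.03,.03),sph]
W={"side":(200,260,300,340),"top":(160,140,230,240)}
T={c:M[c]["mask"][W[c][1]:W[c][3],W[c][0]:W[c][2]].astype(float) for c in ims}
def cost(v):
    Rm=rot(v[3],v[4]);p=v[:3]; e=0
    for c in ims: e+=np.abs(rend(ims[c],Rm,p,parts,W[c])-T[c]).sum()/T[c].sum()
    return e+((v[4]-.733)/.05)**2*.02
best=None
for yaw in(-.1,-.23,-.35):
    x0=np.array([.578,.285,.2,yaw,.733])
    r=minimize(cost,x0,method="Nelder-Mead",options=dict(initial_simplex=np.vstack([x0]+[x0+d for d in np.diag([.01,.01,.01,.1,.05])]),maxiter=500,xatol=1e-4,fatol=1e-4))
    print(r.x,r.fun)
    if best is None or r.fun<best.fun: best=r
v=best.x;Rm=rot(v[3],v[4]);o=[]
for c in ims:
    l,t,rr,b=W[c]; i=ims[c]["color"][t:b,l:rr,::-1].copy(); i=cv2.resize(i,(400,400),interpolation=3)
    for A,col in((T[c],(0,255,0)),(rend(ims[c],Rm,v[:3],parts,W[c]),(0,0,255))):
        k=cv2.resize(A.astype(np.float32),(400,400))>.5
        cv2.drawContours(i,cv2.findContours(k.astype(np.uint8),0,1)[0],-1,col,1)
    o.append(i)
cv2.imwrite("pics/fit1.png",np.hstack(o))
E
python3 f1.py
```

```text
Traceback (most recent call last):
  File "f1.py", line 3, in <module>
    M={c:outline_of("hammer",c)[0] for c in ims}
         ~~~~~~~~~~~~~~~~~~~~~~^^^
IndexError: list index out of range
```

```bash
sed -i 's/^M=.*/def first(c):\n    for q in ("hammer","hammer_grip","hammer_face","hammer")*2:\n        o=[k for k in outline_of(q,c)]\n        if o: return o[0]\n        get_image(c)\nM={c:first(c) for c in ims}/' f1.py; python3 f1.py
```

```text
side 0.83 [226.0, 284.4, 292.5, 334.7] 792
top 0.95 [178.1, 160.6, 197.4, 221.9] 479
side blank 0.48 [299.1, 193.2, 306.4, 195.5] 301.5 194.5 [ 0.489 -0.193  0.129]
side blank 0.33 [255.1, 242.1, 309.3, 287.1] 278.66445182724254 262.90199335548175 [0.524 0.105 0.129]
side block 0.65 [261.5, 268.2, 359.6, 396.2] 314.14956431265443 333.90622967876186 [0.426 0.327 0.129]
side anvil 0.73 [266.2, 185.8, 336.3, 246.5] 300.553927680798 217.51278054862843 [ 0.484 -0.082  0.129]
side anvil 0.68 [220.9, 252.8, 241.0, 275.5] 230.22954091816368 262.34530938123754 [0.642 0.11  0.129]
top blank 0.43 [375.9, 207.5, 387.3, 216.4] 382.05102040816325 213.19387755102042 [ 0.486 -0.2    0.129]
top blank 0.27 [155.1, 207.5, 271.9, 282.2] 212.04339781328846 244.5184188393608 [0.411 0.231 0.129]
top block 0.93 [156.8, 209.8, 269.6, 281.7] 211.9376839189891 244.75108187640643 [0.41  0.231 0.129]
top anvil 0.82 [343.2, 184.6, 419.2, 258.4] 381.56048860700025 220.16302560488606 [ 0.468 -0.198  0.129]
top anvil 0.36 [209.3, 167.9, 224.8, 228.0] 215.08695652173913 189.83643892339543 [0.554 0.226 0.129]
[ 0.581  0.288  0.199 -0.204  0.749] 0.5860112999751108
[ 0.581  0.288  0.199 -0.227  0.749] 0.580525174912103
[ 0.581  0.288  0.198 -0.215  0.723] 0.5680536992252964
```

View pics/fit1.png

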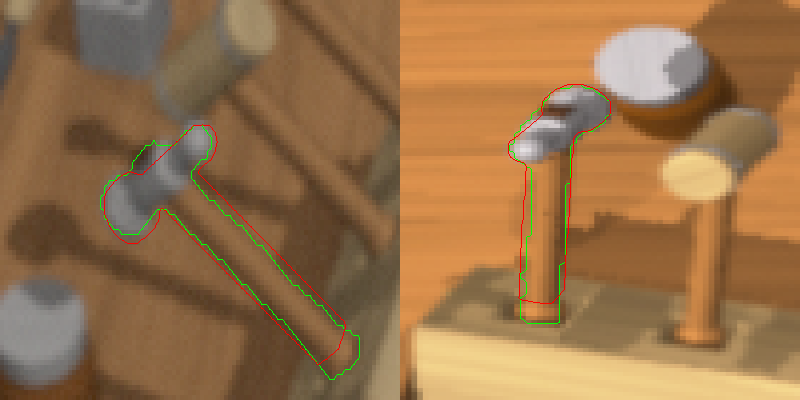

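The red model outline follows the ball, disc and neck in both views, with the ball at crop (195,135) left and (520,150) right, so the choice is confirmed. I'll refine with fuller model parts and check against the block's slot line.

```bash
sed -i 's/^parts=.*/parts=[box(-.13,.013,.0075,.009),box(-.136,-.128,.0115,.0125),cyl(.0145,-.038,-.028),cyl(.0095,-.03,.03),sph]/; s/fit1.png/fit2.png/; s/"blank","block","anvil"/"blank",/' f1.py; python3 f1.py
python3 - <<'E'
from fit import *
t=get_image("top");s=get_image("side")
# slot mouths (top picture, picked from the crop) at z .118
m=np.array([onz(t,p,.118) for p in((183.9,218.5),(212.4,223.8),(240.1,229.4))]);print(m, np.arctan2(-(m[0]-m[2])[0],(m[0]-m[2])[1]))
g=cv2.cvtColor(t["color"],cv2.COLOR_RGB2HSV)[150:260,330:430]
c=cv2.resize(t["color"][185:245,350:415,::-1],(400,400),interpolation=3);d=cv2.resize(s["color"][180:220,275:330,::-1],(400,400),interpolation=3)
P=[[.486+.015*np.cos(a),-.197+.015*np.sin(a),.129] for a in np.linspace(0,6.28,24)]
for i,I,o,w in((c,t,(350,185),(65,60)),(d,s,(275,180),(55,40))):
    for u in proj(I,P): cv2.circle(i,tuple(int(k) for k in (u+.5-o)*400/np.array(w)),2,(0,255,0),-1)
cv2.imwrite("pics/blank.png",np.hstack([c,d]))
E
```

```text
side 0.95 [224.4, 283.0, 292.4, 333.9] 762
top 0.55 [177.6, 162.8, 197.9, 222.9] 509
side blank 0.45 [299.3, 191.4, 308.5, 197.8] 301.7358490566038 194.54716981132074 [ 0.488 -0.193  0.129]
side blank 0.4 [254.7, 241.0, 310.8, 288.1] 279.4963072378139 263.3205317577548 [0.521 0.107 0.129]
top blank 0.54 [376.1, 211.2, 391.5, 214.7] 382.63013698630135 213.02739726027397 [ 0.487 -0.202  0.129]
[ 0.583  0.286  0.2   -0.222  0.737] 0.5621805789256704
[ 0.583  0.286  0.198 -0.234  0.737] 0.546185549615979
[ 0.584  0.286  0.197 -0.234  0.721] 0.5500868393265776
[[0.482 0.307 0.118]
 [0.467 0.233 0.118]
 [0.451 0.162 0.118]] -0.20730074519874744
```

View pics/blank.png

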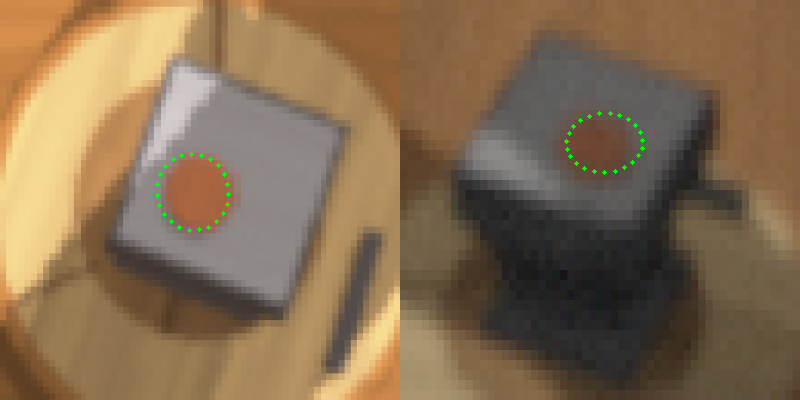

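```bash
cat > go.py <<'E'
from h import *
np.set_printoptions(precision=4,suppress=True)
def show(P,Rt=None,n=None):
    s=observe(); Rc=R.from_euler("xyz",s["tool_rot"]); d=Rc.inv().apply(np.array(P)-s["tcp_pos"])
    w=np.zeros(3) if Rt is None else (Rc.inv()*Rt).as_rotvec()
    print("t",round(s["time_s"],2),"tcp",s["tcp_pos"],"q",s["qpos"],"F",s["wrist_force"],"\n move",d,np.linalg.norm(d),"rot",w,np.linalg.norm(w))
YAW,EL=-.222,.733; HO=np.array([.583,.286,.198])
def hr(yaw,el): return R.from_euler("ZY",[yaw,-el])
FLIP=R.from_euler("x",np.pi)
def tool(yaw,el): return hr(yaw,el)*FLIP   # tool z = -hammer z, x = hammer x
def graspP(O,yaw,el,x=-.06,back=0): return O+hr(yaw,el).apply([x,0,-.019+back])
E
python3 - <<'E'
from go import *
print(graspP(HO,YAW,EL),graspP(HO,YAW,EL,back=.11))
show([.36,-.35,.43],R.from_euler("xyz",[np.pi,0,YAW])); show([.46,.31,.43],R.from_euler("xyz",[np.pi,0,YAW]))
E
```

```text
[0.5519 0.293  0.1437] [0.4801 0.3092 0.2255]
t 2.15 tcp [ 0.2785 -0.5595  0.2313] q [-1.128   0.4231  1.6299 -0.      1.0886 -0.019 ] F [-0.1003 -0.1677  0.1411] 
 move [ 0.1663 -0.1512 -0.1987] 0.3000122559636536 rot [-0.      0.      0.6838] 0.6838029356395833
t 2.15 tcp [ 0.2785 -0.5595  0.2313] q [-1.128   0.4231  1.6299 -0.      1.0886 -0.019 ] F [-0.1003 -0.1677  0.1411] 
 move [ 0.5499 -0.6976 -0.1987] 0.9101939876509832 rot [-0.      0.      0.6838] 0.6838029356395833
```

```bash
python3 -m handwheel '.0208 -.0189 -.025 0 0 0;.0208 -.0189 -.025 0 0 0;.0208 -.0189 -.025 0 0 0;.0208 -.0189 -.025 0 0 0;.0208 -.0189 -.025 0 0 0;.0208 -.0189 -.025 0 0 0;.0208 -.0189 -.025 0 0 0;.0208 -.0189 -.025 0 0 0' 0.5
python3 -m handwheel '.0226 -.0321 0 0 0 0;.0226 -.0321 0 0 0 0;.0226 -.0321 0 0 0 0;.0226 -.0321 0 0 0 0;.0226 -.0321 0 0 0 0;.0226 -.0321 0 0 0 0;.0226 -.0321 0 0 0 0;.0226 -.0321 0 0 0 0;.0226 -.0321 0 0 0 0'
python3 -m handwheel '.0226 -.0321 0 0 0 0;.0226 -.0321 0 0 0 0;.0226 -.0321 0 0 0 0;.0226 -.0321 0 0 0 0;.0226 -.0321 0 0 0 0;.0226 -.0321 0 0 0 0;.0226 -.0321 0 0 0 0;.0226 -.0321 0 0 0 0'
python3 -c "
from go import *
show([.46,.31,.43],tool(YAW,EL)); show(graspP(HO,YAW,EL,back=.11),tool(YAW,EL))"
```

```text
time_s: 2.82
tcp_pos: [0.3602, -0.3485, 0.4327]
tool_rot: [3.141, -0.0, 0.462]
wrist_force: [0.6, -0.6, -0.6]
grip_width: 0.5
grip_force: 0.0
time_s: 3.57
tcp_pos: [0.4131, 0.0012, 0.4317]
tool_rot: [3.141, -0.001, 0.462]
wrist_force: [1.3, -0.6, 0.3]
grip_width: 0.498
grip_force: 0.0
time_s: 4.23
tcp_pos: [0.4607, 0.3118, 0.4314]
tool_rot: [3.141, -0.0, 0.462]
wrist_force: [1.3, 0.2, 0.4]
grip_width: 0.498
grip_force: 0.0
t 4.23 tcp [0.4607 0.3118 0.4314] q [ 0.5737  0.1504  1.544  -0.0001  1.4468  1.6823] F [1.3344 0.2104 0.3995] 
 move [-0.0014  0.0013  0.0014] 0.002395550774453108 rot [-0.2506  0.7033  0.6528] 0.9917507082153013
t 4.23 tcp [0.4607 0.3118 0.4314] q [ 0.5737  0.1504  1.544  -0.0001  1.4468  1.6823] F [1.3344 0.2104 0.3995] 
 move [0.0162 0.011  0.2059] 0.206874924685752 rot [-0.2506  0.7033  0.6528] 0.9917507082153013
```

Run:
```python
from go import *
for q1,s in((.6,1.7),(.65,1.9),(.5,1.9)):
  for k in(0,np.pi):
    B=R.from_euler("ZY",[q1,s]).inv()*tool(YAW,EL)*R.from_euler("z",k)
    for sg in(1,-1):
        m=B.as_matrix();q5=sg*np.arccos(m[2,2]);q4=np.arctan2(m[1,2]*sg,m[0,2]*sg);q6=np.arctan2(m[2,1]*sg,-m[2,0]*sg)-np.pi/2
        print(q1,s,round(k,1),np.array([q4,q5,(q6+np.pi)%(2*np.pi)-np.pi]))
s=observe();q=s["qpos"]
print((R.from_euler("ZYZYZ",[q[0],q[1]+q[2],q[3],q[4],q[5]+np.pi/2])).as_euler("xyz"),s["tool_rot"])
show([.46,.31,.43],R.from_euler("xyz",[np.pi,0,YAW+np.pi]))
```

```text
0.6 1.7 0 [-0.6257  0.9915  2.622 ]
0.6 1.7 0 [ 2.5159 -0.9915 -0.5196]
0.6 1.7 3.1 [-0.6257  0.9915 -0.5196]
0.6 1.7 3.1 [ 2.5159 -0.9915  2.622 ]
0.65 1.9 0 [-0.7373  0.8664  2.8266]
0.65 1.9 0 [ 2.4043 -0.8664 -0.315 ]
0.65 1.9 3.1 [-0.7373  0.8664 -0.315 ]
0.65 1.9 3.1 [ 2.4043 -0.8664  2.8266]
0.5 1.9 0 [-0.6853  0.7735  2.6795]
0.5 1.9 0 [ 2.4563 -0.7735 -0.4621]
0.5 1.9 3.1 [-0.6853  0.7735 -0.4621]
0.5 1.9 3.1 [ 2.4563 -0.7735  2.6795]Traceback (most recent call last):
  File "<stdin>", line 9, in <module>
  File "scipy/spatial/transform/_rotation.pyx", line 1413, in scipy.spatial.transform._rotation.Rotation.from_euler
ValueError: Expected axis specification to be a non-empty string of upto 3 characters, got ZYZYZ
```

```bash
python3 -m handwheel '0 0 0 0 0 -.123;0 0 0 0 0 -.123;0 0 0 0 0 -.123;0 0 0 0 0 -.123;0 0 0 0 0 -.123;0 0 0 0 0 -.123;0 0 0 0 0 -.123;0 0 0 0 0 -.123;0 0 0 0 0 -.123;0 0 0 0 0 -.123'
python3 -m handwheel '0 0 0 0 0 -.123;0 0 0 0 0 -.123;0 0 0 0 0 -.123;0 0 0 0 0 -.123;0 0 0 0 0 -.123;0 0 0 0 0 -.123;0 0 0 0 0 -.123;0 0 0 0 0 -.123;0 0 0 0 0 -.123;0 0 0 0 0 -.123'
sed -i 's/^def tool.*/def tool(yaw,el): return hr(yaw,el)*FLIP*R.from_euler("z",np.pi)  # tool x = -hammer x, y = hammer y/' go.py
python3 -c "
from go import *
show(graspP(HO,YAW,EL,back=.11),tool(YAW,EL))"
```

```text
time_s: 5.07
tcp_pos: [0.4608, 0.3097, 0.4313]
tool_rot: [3.142, 0.0, 1.698]
wrist_force: [0.0, -0.6, -0.4]
grip_width: 0.501
grip_force: 0.0
time_s: 5.9
tcp_pos: [0.4608, 0.3097, 0.4313]
tool_rot: [-3.142, -0.0, 2.928]
wrist_force: [-0.3, 0.5, -0.1]
grip_width: 0.498
grip_force: 0.0
t 5.9 tcp [0.4608 0.3097 0.4313] q [ 0.5702  0.1489  1.5461  0.      1.4467 -0.7869] F [-0.3185  0.4998 -0.1039] 
 move [-0.019   0.0037  0.2058] 0.20671224560071724 rot [ 0.003  -0.7331  0.008 ] 0.7331238113845752
```

```bash
python3 -m handwheel '0 0 0 0 -.1222 0;0 0 0 0 -.1222 0;0 0 0 0 -.1222 0;0 0 0 0 -.1222 0;0 0 0 0 -.1222 0;0 0 0 0 -.1222 0;0 0 0 0 0 .008'
python3 -c "
from go import *
show(graspP(HO,YAW,EL,back=.11),tool(YAW,EL))"
```

```text
time_s: 6.48
tcp_pos: [0.4584, 0.3092, 0.4289]
tool_rot: [3.14, 0.736, 2.918]
wrist_force: [-0.8, 0.6, -1.3]
grip_width: 0.5
grip_force: 0.0
t 6.48 tcp [0.4584 0.3092 0.4289] q [ 0.9074  0.0038  1.8811 -0.7778  1.0444 -0.1072] F [-0.8015  0.5982 -1.3362] 
 move [0.1209 0.0045 0.165 ] 0.2045633739003633 rot [ 0.0007  0.0031 -0.0014] 0.003452309291127891
```

```bash
python3 -m handwheel '.0201 .0008 .0275 0 0 0;.0201 .0008 .0275 0 0 0;.0201 .0008 .0275 0 0 0;.0201 .0008 .0275 0 0 0;.0201 .0008 .0275 0 0 0;.0201 .0008 .0275 0 0 0;0 0 0 0 0 0'
python3 - <<'E'
from go import *
show(graspP(HO,YAW,EL),tool(YAW,EL))
s=get_image("side");t=get_image("top");st=observe()
Rc=R.from_euler("xyz",st["tool_rot"])
L=[st["tcp_pos"]+Rc.apply([0,0,k]) for k in np.linspace(-.08,.1,10)]
o=[]
for I,w in((s,(180,200,340,360)),(t,(130,130,260,260))):
    l,a,r,b=w;i=cv2.resize(I["color"][a:b,l:r,::-1],(400,400),interpolation=3)
    for k,u in enumerate(proj(I,L)): cv2.circle(i,tuple(int(q) for q in (u+.5-[l,a])*400/(r-l)),2,(0,255,0),-1)
    o.append(i)
cv2.imwrite("pics/pre.png",np.hstack(o))
E
```

```text
time_s: 7.07
tcp_pos: [0.4814, 0.3082, 0.2219]
tool_rot: [-3.137, 0.726, 2.916]
wrist_force: [-0.6, -0.9, 0.0]
grip_width: 0.499
grip_force: 0.0
t 7.07 tcp [0.4814 0.3082 0.2219] q [ 0.8638  0.3119  2.0572 -1.0945  0.7269  0.3599] F [-0.5724 -0.8663  0.0469] 
 move [-0.002   0.0015  0.1063] 0.10633092965356737 rot [-0.007 -0.007 -0.003] 0.010332487157092165
```

View pics/pre.png

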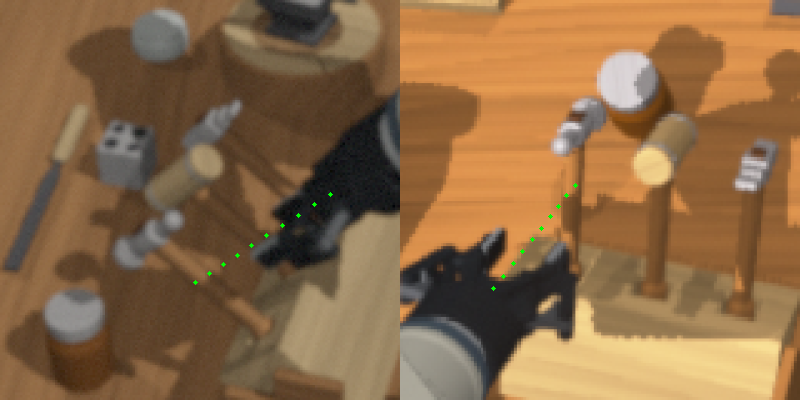

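```bash
cat > kin.py <<'E'
from go import *
from scipy.optimize import least_squares
D=[([-1.128,.4231,1.6299,0,1.0886,-.019],[.2785,-.5595,.2313],[3.142,0,.462]),([.5737,.1504,1.544,-.0001,1.4468,1.6823],[.4607,.3118,.4314],[3.141,0,.462]),([.5702,.1489,1.5461,0,1.4467,-.7869],[.4608,.3097,.4313],[3.1416,0,2.928]),([.9074,.0038,1.8811,-.7778,1.0444,-.1072],[.4584,.3092,.4289],[3.14,.736,2.918]),([.8638,.3119,2.0572,-1.0945,.7269,.3599],[.4814,.3082,.2219],[-3.137,.726,2.916])]
def Rk(q): return R.from_euler("ZYZ",[q[0],q[1]+q[2],q[3]])*R.from_euler("YZ",[q[4],q[5]+np.pi/2])
def fk(q,k):
    h,L1,L2,d,e=k; Rm=Rk(q)
    return R.from_euler("z",q[0]).apply([L1*np.sin(q[1])+L2*np.sin(q[1]+q[2]),e,h+L1*np.cos(q[1])+L2*np.cos(q[1]+q[2])])+Rm.apply([0,0,d]),Rm
K=least_squares(lambda k:np.ravel([fk(np.array(q),k)[0]-p for q,p,_ in D]),[.2,.45,.45,.25,0])
k=K.x
lo=np.array([-3,-.9,.09,-1.31,.11,-2.54]);hi=np.array([3,2.11,2.58,4.45,2.69,2.54])
def ik(P,Rt,q0):
    f=lambda q:np.r_[(fk(q,k)[0]-P)*10,(fk(q,k)[1].inv()*Rt).as_rotvec()]
    r=least_squares(f,np.clip(q0,lo+1e-3,hi-1e-3),bounds=(lo,hi)); return r.x,np.abs(r.fun).max()
E
python3 - <<'E'
from kin import *
print(k,np.abs(K.fun).max(),[(Rk(np.array(q)).inv()*R.from_euler("xyz",r)).magnitude() for q,_,r in D])
q=observe()["qpos"]
for b in(.1,.05,0): q,e=ik(graspP(HO,YAW,EL,back=b),tool(YAW,EL),q);print(b,q,e)
u=hr(YAW,np.pi/4).apply([1,0,0]);O=HO+hr(YAW,EL).apply([0,0,.006])
for d in(0,.06,.12,.14): q,e=ik(graspP(O+u*d,YAW,np.pi/4),tool(YAW,np.pi/4),q);print("draw",d,q,e)
q1=q
for h in(-.22,-.5,-.8,-1.2):
    Of=np.array([.486,-.198,.267]); q,e=ik(graspP(Of,h,0),tool(h,0),[-.4,.5,1.6,0,1,-1.4]);print("final",h,q,e)
E
```

```text
[0.3058 0.4822 0.475  0.2883 0.0089] 0.017994740419178423 [0.00044886954204500406, 0.0007026731690022945, 0.00014564279946726184, 0.0003105912427177083, 0.0003701808904428235]
0.1 [ 0.8457  0.2666  2.098  -1.11    0.7135  0.3524] 2.0341549625269014e-11
0.05 [ 0.7842  0.3587  2.0794 -1.2185  0.6463  0.4335] 3.275157922644212e-14
0 [ 0.7261  0.454   2.0425 -1.31    0.5952  0.497 ] 0.00811145532420703
draw 0 [ 0.7426  0.4586  2.0365 -1.31    0.634   0.5092] 0.04076963627918347
draw 0.06 [ 0.6788  0.4176  1.992  -1.31    0.6105  0.415 ] 0.001695636433846641
draw 0.12 [ 0.6173  0.3931  1.9053 -1.1848  0.6041  0.2086] 1.2575010477355875e-14
draw 0.14 [ 0.5981  0.3886  1.873  -1.1399  0.6054  0.1388] 1.358579915233804e-11
final -0.22 [-0.4273  0.1258  1.9941 -0.      1.0217 -1.7781] 1.1655860120380093e-11
final -0.5 [-0.3914  0.1248  1.9953 -0.      1.0215 -1.4622] 1.045711855325312e-11
final -0.8 [-0.3545  0.1349  1.9836 -0.      1.0231 -1.1253] 3.785070443197633e-12
final -1.2 [-0.3152  0.1639  1.9495  0.      1.0282 -0.686 ] 1.9984704912311758e-13
```

```bash
python3 - <<'E'
import re
s=open('kin.py').read()
s=s.replace("h,L1,L2,d,e=k","h,L1,L2,d,e,r0,g=k").replace("[L1*np.sin(q[1])+L2*np.sin(q[1]+q[2]),e,h+L1*np.cos(q[1])+L2*np.cos(q[1]+q[2])]","[r0+L1*np.sin(q[1])+L2*np.sin(q[1]+q[2])+g*np.cos(q[1]+q[2]),e,h+L1*np.cos(q[1])+L2*np.cos(q[1]+q[2])-g*np.sin(q[1]+q[2])]").replace(".25,0])",".25,0,0,0])")
open('kin.py','w').write(s)
E
cat >> go.py <<'E'
def toolt(yaw,el,t): return tool(yaw,el)*R.from_euler("y",t)
def gP(O,yaw,el,t,x=-.07,back=0): return O+hr(yaw,el).apply([x,0,0])+toolt(yaw,el,t).apply([0,0,.019-back])
E
cat > t.py <<'E'
from kin import *
print(k,np.abs(K.fun).max())
for t in(.1,.17,.25):
    q=observe()["qpos"];print("tilt",t)
    for b in(.1,.05,0): q,e=ik(gP(HO,YAW,EL,t,back=b),toolt(YAW,EL,t),q);print(b,q,e)
    u=hr(YAW,np.pi/4).apply([1,0,0]);O=HO+hr(YAW,EL).apply([0,0,.006])
    for d in(0,.06,.12,.14): q,e=ik(gP(O+u*d,YAW,np.pi/4,t),toolt(YAW,np.pi/4,t),q);print("draw",d,q,e)
E
python3 t.py
```

```text
[0.3124 0.5632 0.4849 0.301  0.0119 0.     0.0776] 4.3184297032206054e-05
tilt 0.1
0.1 [ 0.8135  0.3044  2.0272 -0.9345  0.6849  0.1748] 1.3010426069826051e-15
0.05 [ 0.7607  0.3948  2.0181 -1.0353  0.6093  0.2534] 5.551115123125783e-15
0 [ 0.7113  0.4872  1.9982 -1.1496  0.5479  0.3445] 1.1003351008120887e-14
draw 0 [ 0.7329  0.4935  2.0163 -1.2666  0.5723  0.4729] 4.799659801546507e-12
draw 0.06 [ 0.6657  0.443   1.9479 -1.1229  0.576   0.2402] 1.1102230246251565e-15
draw 0.12 [ 0.6051  0.4079  1.8677 -0.9805  0.5953  0.0193] 2.58625672960866e-12
draw 0.14 [ 0.5862  0.3994  1.8385 -0.9352  0.605  -0.0501] 2.2512547381836612e-11
tilt 0.17
0.1 [ 0.7738  0.2941  1.994  -0.7869  0.6847  0.0067] 1.7132406604503103e-11
0.05 [ 0.7283  0.3841  1.9893 -0.8726  0.6027  0.0745] 1.1102230246251565e-15
0 [ 0.6855  0.4767  1.974  -0.9743  0.5333  0.1572] 1.6653345369377348e-15
draw 0 [ 0.7072  0.48    1.9936 -1.1014  0.5452  0.2944] 3.3306690738754696e-15
draw 0.06 [ 0.6425  0.4344  1.9213 -0.9519  0.5695  0.0615] 2.3733749340837385e-12
draw 0.12 [ 0.5842  0.404   1.8375 -0.8167  0.6084 -0.1475] 1.477437096275569e-12
draw 0.14 [ 0.566   0.397   1.8072 -0.7759  0.6242 -0.2111] 2.985917069153743e-11
tilt 0.25
0.1 [ 0.7286  0.2897  1.9532 -0.624   0.7034 -0.1765] 1.0872414080154158e-11
0.05 [ 0.6913  0.378   1.9539 -0.69    0.6157 -0.1242] 3.4867941867133813e-16
0 [ 0.6559  0.4697  1.9442 -0.7713  0.5382 -0.0576] 1.1102230246251565e-15
draw 0 [ 0.6776  0.4695  1.9653 -0.8997  0.5353  0.0797] 5.160532738981981e-10
draw 0.06 [ 0.6158  0.4294  1.8888 -0.7602  0.5826 -0.1373] 3.1012900580940076e-12
draw 0.12 [ 0.5601  0.4041  1.8011 -0.6447  0.6414 -0.3216] 1.5667588754153525e-13
draw 0.14 [ 0.5428  0.3987  1.7695 -0.6113  0.663  -0.3762] 1.8219592501367288e-11
```

```bash
python3 -m handwheel '0 0 0 -.0035 .082 -.0015;0 0 0 -.0035 .082 -.0015;0 0 0 0 0 0'
python3 -c "
from go import *
show(gP(HO,YAW,EL,.17,back=.08),toolt(YAW,EL,.17));show(gP(HO,YAW,EL,.17),toolt(YAW,EL,.17))"
```

```text
time_s: 7.42
tcp_pos: [0.4853, 0.3129, 0.2332]
tool_rot: [3.121, 0.569, 2.911]
wrist_force: [0.1, 0.7, 0.4]
grip_width: 0.502
grip_force: 0.0
t 7.42 tcp [0.4853 0.3129 0.2332] q [ 0.7872  0.2685  1.993  -0.7749  0.6951  0.004 ] F [0.0605 0.7264 0.4371] 
 move [ 0.0024 -0.0053  0.0345] 0.03501013604230844 rot [ 0.0157  0.0065 -0.0072] 0.018440078523263733
t 7.42 tcp [0.4853 0.3129 0.2332] q [ 0.7872  0.2685  1.993  -0.7749  0.6951  0.004 ] F [0.0605 0.7264 0.4371] 
 move [ 0.0029 -0.0065  0.1145] 0.11474010598640269 rot [ 0.0157  0.0065 -0.0072] 0.018440078523263733
```

```bash
python3 -m handwheel '.001 -.0025 .02 .016 .0065 -.007;.001 -.0025 .02 0 0 0;.001 -.001 .02 0 0 0;0 0 0 0 0 0'
python3 -c "
from go import *
show(gP(HO,YAW,EL,.17),toolt(YAW,EL,.17))"
```

```text
time_s: 7.75
tcp_pos: [0.5107, 0.2973, 0.1753]
tool_rot: [-3.131, 0.564, 2.924]
wrist_force: [-1.1, -0.3, -0.2]
grip_width: 0.498
grip_force: 0.0
t 7.75 tcp [0.5107 0.2973 0.1753] q [ 0.7336  0.3825  2.0002 -0.8832  0.6083  0.0884] F [-1.1015 -0.3358 -0.1698] 
 move [-0.0049  0.0053  0.0506] 0.0511122940485627 rot [-0.0087  0.0012  0.0033] 0.009357434389423278
```

```bash
python3 -m handwheel '0 0 0 0 0 0;0 0 0 0 0 0;0 0 0 0 0 0'
python3 -c "
from go import *
show(gP(HO,YAW,EL,.17),toolt(YAW,EL,.17))"
```

```text
time_s: 8.0
tcp_pos: [0.5103, 0.2991, 0.1776]
tool_rot: [-3.134, 0.565, 2.924]
wrist_force: [0.7, -0.1, -0.1]
grip_width: 0.501
grip_force: 0.0
t 8.0 tcp [0.5103 0.2991 0.1776] q [ 0.7358  0.3786  1.9991 -0.8792  0.609   0.0844] F [ 0.7238 -0.0524 -0.0987] 
 move [-0.0043  0.0035  0.053 ] 0.05324680425229977 rot [-0.005   0.0017  0.0037] 0.006460243112740704
```

```bash
python3 -m handwheel '-.0015 .0012 .018 -.005 0 .004;-.0015 .0012 .018 0 0 0;-.0013 .0011 .017 0 0 0;0 0 0 0 0 0;0 0 0 0 0 0;0 0 0 0 0 0'
python3 - <<'E'
from go import *
show(gP(HO,YAW,EL,.17),toolt(YAW,EL,.17))
o=[]
for c,w in(("side",(200,240,320,360)),("top",(140,140,240,240))):
    I=get_image(c);l,a,r,b=w;o.append(cv2.resize(I["color"][a:b,l:r,::-1],(400,400),interpolation=3))
cv2.imwrite("pics/at.png",np.hstack(o))
E
```

```text
time_s: 8.5
tcp_pos: [0.5417, 0.295, 0.1343]
tool_rot: [-3.14, 0.564, 2.92]
wrist_force: [-0.4, 0.7, 0.3]
grip_width: 0.499
grip_force: 0.0
t 8.5 tcp [0.5417 0.295  0.1343] q [ 0.6863  0.478   1.9749 -0.9779  0.5336  0.1615] F [-0.4146  0.675   0.2793] 
 move [-0.0007  0.0003 -0.0005] 0.0009178697435953274 rot [-0.001   0.0006  0.0003] 0.0012181314807642614
```

View pics/at.png

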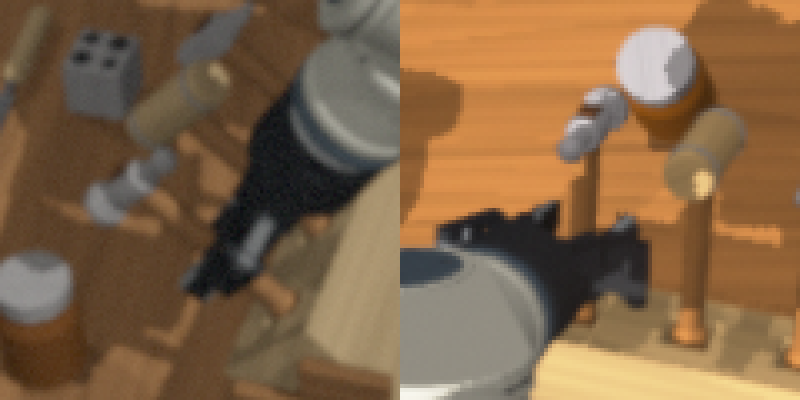

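The fingers straddle the neck: in the right panel they are at about (545,215) and (625,225), with the neck between at (582,200). Closing now.

```bash
python3 -m handwheel '0 0 0 0 0 0;0 0 0 0 0 0;0 0 0 0 0 0;0 0 0 0 0 0;0 0 0 0 0 0;0 0 0 0 0 0;0 0 0 0 0 0;0 0 0 0 0 0' 0.0 90
python3 -c "
from go import *
show(gP(HO,YAW,EL,.17),toolt(YAW,EL,.17))
O=HO+hr(YAW,EL).apply([0,0,.009]); print(observe()['grip_force'])
show(gP(O,YAW,np.pi/4,.17),toolt(YAW,np.pi/4,.17))"
```

```text
time_s: 9.27
tcp_pos: [0.5419, 0.2948, 0.1339]
tool_rot: [-3.14, 0.563, 2.92]
wrist_force: [-4.7, 0.1, 6.0]
grip_width: 0.163
grip_force: 87.6
t 9.27 tcp [0.5419 0.2948 0.1339] q [ 0.6858  0.4787  1.9749 -0.9785  0.5331  0.1622] F [-4.7416  0.1478  5.9604] 
 move [-0.0008  0.0005 -0.0009] 0.0012976666440241023 rot [-0.0013  0.0003  0.0001] 0.0013156593996695117
87.61351346969604
t 9.27 tcp [0.5419 0.2948 0.1339] q [ 0.6858  0.4787  1.9749 -0.9785  0.5331  0.1622] F [-4.7416  0.1478  5.9604] 
 move [-0.001   0.0005 -0.0062] 0.006295490332562786 rot [-0.0013 -0.052   0.0001] 0.05206479290419685
```

```bash
python3 -m handwheel '0 0 -.003 0 -.026 0;0 0 -.003 0 -.026 0;0 0 0 0 0 0;0 0 0 0 0 0'
python3 -c "
from go import *
s=observe();print(s['wrist_force'],s['torque'],s['grip_force'])
u=hr(YAW,np.pi/4).apply([1,0,0]);show(s['tcp_pos']+u*.1);show(s['tcp_pos']+u*.1,toolt(YAW,np.pi/4,.17))"
```

```text
time_s: 9.6
tcp_pos: [0.5386, 0.2955, 0.1382]
tool_rot: [-3.139, 0.614, 2.921]
wrist_force: [1.0, 0.7, -1.5]
grip_width: 0.156
grip_force: 87.6
[ 0.9508  0.6663 -1.5044] [-0.0231  0.2675  0.0205] 87.64337539672852
t 9.6 tcp [0.5386 0.2955 0.1382] q [ 0.7113  0.4765  1.9965 -1.0961  0.5488  0.2916] F [ 0.9508  0.6663 -1.5044] 
 move [-0.0985 -0.0002 -0.017 ] 0.09999999999999999 rot [0. 0. 0.] 0.0
t 9.6 tcp [0.5386 0.2955 0.1382] q [ 0.7113  0.4765  1.9965 -1.0961  0.5488  0.2916] F [ 0.9508  0.6663 -1.5044] 
 move [-0.0985 -0.0002 -0.017 ] 0.09999999999999999 rot [-0.0016 -0.0012  0.0013] 0.0024164084369678166
```

Forces are low and the hammer's weight now hangs on the fingers. I'll draw it along the slot, slowly at first.

```bash
python3 -m handwheel '-.0099 0 -.0017 0 0 0;-.0099 0 -.0017 0 0 0;-.0099 0 -.0017 0 0 0'
python3 -c "
from go import *
s=observe();print(s['torque'],s['grip_force']);show(s['tcp_pos'],toolt(YAW,np.pi/4,.17))"
```

```text
time_s: 9.85
tcp_pos: [0.5594, 0.2904, 0.1592]
tool_rot: [-3.139, 0.613, 2.921]
wrist_force: [-0.4, 0.4, -2.3]
grip_width: 0.159
grip_force: 87.7
[ 0.0985  0.535  -0.0477] 87.67696022987366
t 9.85 tcp [0.5594 0.2904 0.1592] q [ 0.6769  0.452   1.9616 -1.0185  0.559   0.1705] F [-0.4289  0.4014 -2.3301] 
 move [0. 0. 0.] 0.0 rot [-0.0021 -0.0026  0.0011] 0.0035159561200543213
```

```bash
python3 -m handwheel '-.0148 0 -.0026 0 0 0;-.0148 0 -.0026 0 0 0;-.0148 0 -.0026 0 0 0;-.0148 0 -.0026 0 0 0;-.0148 0 -.0026 0 0 0'
python3 -c "
from go import *
s=observe();print(s['torque'],s['grip_force'],s['wrist_force'])"
python3 -m handwheel '-.0148 0 -.0026 0 0 0;-.0148 0 -.0026 0 0 0;-.0148 0 -.0026 0 0 0;-.0148 0 -.0026 0 0 0;0 0 0 0 0 0;0 0 0 0 0 0'
python3 - <<'E'
from go import *
s=observe();print(s['torque'],s['grip_force'])
print(hr(YAW,np.pi/4).as_matrix()[:,0])
show([.50,.16,.42],toolt(YAW,0,.17))
o=[]
for c,w in(("side",(160,160,360,360)),("top",(130,80,290,240))):
    I=get_image(c);l,a,r,b=w;o.append(cv2.resize(I["color"][a:b,l:r,::-1],(400,400),interpolation=3))
cv2.imwrite("pics/out.png",np.hstack(o))
E
```

```text
time_s: 10.27
tcp_pos: [0.6114, 0.2787, 0.2128]
tool_rot: [-3.139, 0.613, 2.92]
wrist_force: [-0.7, 0.1, -2.0]
grip_width: 0.156
grip_force: 87.7
[0.0703 0.4828 0.0047] 87.6800000667572 [-0.7449  0.0628 -1.9585]
time_s: 10.77
tcp_pos: [0.6526, 0.2694, 0.2554]
tool_rot: [-3.14, 0.614, 2.919]
wrist_force: [-0.6, 0.0, -2.8]
grip_width: 0.162
grip_force: 87.7
[ 0.1201  0.6058 -0.0169] 87.69827127456665
[ 0.6898 -0.1557  0.7071]
t 10.77 tcp [0.6526 0.2694 0.2554] q [ 0.5466  0.3861  1.7706 -0.7263  0.6501 -0.2854] F [-0.6049  0.0351 -2.8024] 
 move [ 0.007  -0.1407 -0.2062] 0.2497352256900113 rot [-0.0014  0.7843 -0.0014] 0.7842527682469488
```

View pics/out.png

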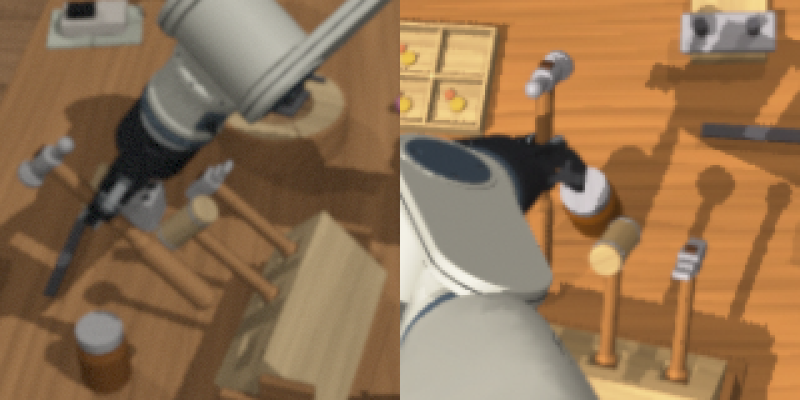

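The hammer is clear of the block: head at (45,160), butt at (205,300) in the left panel. The other hammers are still in their slots. Next I'll lift, level and work out the transfer.

Run:
```python
from kin import *
s=observe();show(s["tcp_pos"]+[-.03,0,.17])
q=s["qpos"];P=s["tcp_pos"]+[-.03,0,.17]
q,e=ik(P,toolt(YAW,np.pi/4,.17),q);print(q,e)
for el in(.5,.25,0): q,e=ik(P,toolt(YAW,el,.17),q);print(el,q,e)
Of=np.array([.486,-.198,.267])
for h in(-.22,-.4,-.6):
    for z in(.14,0):
        Pf=gP(Of+[0,0,z],h,0,.17); a,e=ik(Pf,toolt(h,0,.17),[-.4,.2,1.8,0,1,-1.4]);print(h,z,Pf,a,e)
```

```text
t 10.87 tcp [0.6514 0.2694 0.2541] q [ 0.5475  0.3867  1.7725 -0.7267  0.6502 -0.285 ] F [-0.5249 -0.1599 -2.1525] 
 move [-0.0738 -0.0071 -0.1559] 0.1726267650163207 rot [0. 0. 0.] 0.0
[ 0.5758  0.1728  1.6528 -0.5405  0.9324 -0.5304] 9.113543253391754e-14
0.5 [ 0.485   0.2398  1.484  -0.2304  1.1726 -0.8003] 1.6220358389773537e-12
0.25 [ 0.4124  0.3291  1.3324 -0.048   1.4157 -0.9305] 6.661338147750939e-15
0 [ 0.3506  0.4374  1.1836  0.0922  1.6635 -0.9962] 1.1102230246251565e-15
-0.22 0.14 [ 0.4146 -0.182   0.3883] [-0.4179  0.0875  1.7186 -0.0334  1.5023 -1.7637] 4.724297806256439e-10
-0.22 0 [ 0.4146 -0.182   0.2483] [-0.4179  0.2273  1.8843 -0.0357  1.197  -1.7529] 2.942091015256665e-14
-0.4 0.14 [ 0.4186 -0.1695  0.3883] [-0.41    0.0869  1.7192 -0.0017  1.5055 -1.5806] 4.545349409357247e-10
-0.4 0 [ 0.4186 -0.1695  0.2483] [-0.41    0.2268  1.885  -0.0018  1.1998 -1.58  ] 2.7755575615628914e-15
-0.6 0.14 [ 0.4256 -0.1567  0.3883] [-0.4012  0.0878  1.7182  0.0335  1.5023 -1.3771] 3.71985149280607e-10
-0.6 0 [ 0.4256 -0.1567  0.2483] [-0.4012  0.2276  1.8839  0.0359  1.197  -1.3879] 3.885780586188048e-15
```

```bash
python3 -m handwheel '-.0123 -.0012 -.026 0 0 0;-.0123 -.0012 -.026 0 0 0;-.0123 -.0012 -.026 0 0 0;-.0123 -.0012 -.026 0 0 0;-.0123 -.0012 -.026 0 0 0;-.0123 -.0012 -.026 0 0 0'
python3 -m handwheel '0 0 0 0 .098 0;0 0 0 0 .098 0;0 0 0 0 .098 0;0 0 0 0 .098 0;0 0 0 0 .098 0;0 0 0 0 .098 0;0 0 0 0 .098 0;0 0 0 0 .098 0;0 0 0 0 0 0;0 0 0 0 0 0'
python3 -c "
from go import *
show(gP(np.array([.486,-.198,.417]),YAW,0,.17),toolt(YAW,0,.17))"
```

```text
time_s: 11.37
tcp_pos: [0.6206, 0.2696, 0.4251]
tool_rot: [-3.138, 0.612, 2.922]
wrist_force: [0.3, -0.4, -2.9]
grip_width: 0.162
grip_force: 87.9
time_s: 12.2
tcp_pos: [0.6224, 0.2692, 0.4229]
tool_rot: [-3.137, -0.17, 2.917]
wrist_force: [-0.2, 0.1, -2.4]
grip_width: 0.158
grip_force: 88.0
t 12.2 tcp [0.6224 0.2692 0.4229] q [ 0.3512  0.4407  1.1812  0.0891  1.6648 -0.9937] F [-0.1565  0.1123 -2.4451] 
 move [ 0.0967 -0.4858  0.0436] 0.49724064087573405 rot [-0.0039 -0.0002 -0.0023] 0.004471085406414036
```

```bash
python3 -m handwheel '.0064 -.0324 .0029 0 0 0;.0064 -.0324 .0029 0 0 0;.0064 -.0324 .0029 0 0 0;.0064 -.0324 .0029 0 0 0;.0064 -.0324 .0029 0 0 0;.0064 -.0324 .0029 0 0 0;.0064 -.0324 .0029 0 0 0;.0064 -.0324 .0029 0 0 0;.0064 -.0324 .0029 0 0 0;.0064 -.0324 .0029 0 0 0;.0064 -.0324 .0029 0 0 0;.0064 -.0324 .0029 0 0 0'
python3 -m handwheel '.004 -.0194 .0017 0 0 0;.004 -.0194 .0017 0 0 0;.004 -.0194 .0017 0 0 0;.004 -.0194 .0017 0 0 0;.004 -.0194 .0017 0 0 0;0 0 0 0 0 0;0 0 0 0 0 0'
python3 -c "
from go import *
show(gP(np.array([.486,-.198,.275]),YAW,0,.17),toolt(YAW,0,.17))"
```

```text
time_s: 13.2
tcp_pos: [0.4549, -0.0921, 0.4048]
tool_rot: [-3.138, -0.166, 2.92]
wrist_force: [0.7, -0.2, -1.2]
grip_width: 0.163
grip_force: 88.2
time_s: 13.78
tcp_pos: [0.4138, -0.1813, 0.4]
tool_rot: [-3.139, -0.168, 2.918]
wrist_force: [-0.5, 0.5, -2.0]
grip_width: 0.158
grip_force: 88.4
t 13.78 tcp [ 0.4138 -0.1813  0.4   ] q [-0.416   0.0761  1.7051 -0.0349  1.5243 -1.7591] F [-0.4531  0.527  -1.9726] 
 move [-0.0249  0.      0.1416] 0.14372989903237884 rot [-0.0028  0.0025 -0.0015] 0.0040128044738292
```

```bash
python3 -m handwheel '-.004 0 .0232 0 0 0;-.004 0 .0232 0 0 0;-.004 0 .0232 0 0 0;-.0043 0 .0232 0 0 0;-.0043 0 .0232 0 0 0;-.0043 0 .0232 0 0 0;0 0 0 0 0 0;0 0 0 0 0 0;0 0 0 0 0 0'
cat > f2.py <<'E'
from fit import *
from go import show,gP,toolt,YAW
show(gP(np.array([.486,-.198,.275]),YAW,0,.17),toolt(YAW,0,.17))
ims={c:get_image(c) for c in("side","top")};O0=np.array([.486,-.198,.275]);M={};o=[]
parts=[box(-.13,.013,.0075,.009),box(-.23,-.13,.012,.013),cyl(.0145,-.038,-.028),cyl(.0095,-.03,.03),sph]
Rm=rot(YAW,0)
for c in ims:
    f=[(q,mark_of(q,c)[:1]) for q in("hammer","hammer_face","blank")]
    for q,m in f:
        for k in m: M[c,q]=k["position"]; print(c,q,k["position"],round(k["confidence"],2))
    uv=proj(ims[c],[O0,O0+Rm@[0,0,-.038],[.486,-.198,.124]]);print(c,"pred",uv)
    l,t=(uv.mean(0)-40).astype(int);W=(l,t,l+80,t+80)
    i=cv2.resize(ims[c]["color"][t:t+80,l:l+80,::-1],(400,400),interpolation=3)
    k=cv2.resize(rend(ims[c],Rm,O0,parts,W).astype(np.float32),(400,400))>.5
    cv2.drawContours(i,cv2.findContours(k.astype(np.uint8),0,1)[0],-1,(0,0,255),1); o.append(i)
for q in("hammer","hammer_face"):
    if ("side",q) in M and ("top",q) in M: print(q,*tri(ims["side"],M["side",q],ims["top"],M["top",q]))
cv2.imwrite("pics/fin.png",np.hstack(o))
E
python3 f2.py
```

```text
time_s: 14.53
tcp_pos: [0.4165, -0.1818, 0.2599]
tool_rot: [-3.139, -0.167, 2.92]
wrist_force: [0.1, 0.3, -1.1]
grip_width: 0.157
grip_force: 88.3
t 14.53 tcp [ 0.4165 -0.1818  0.2599] q [-0.4149  0.2137  1.8715 -0.0365  1.2204 -1.7489] F [ 0.0807  0.2515 -1.1059] 
 move [ 0.0012 -0.0005  0.0038] 0.004058354699764093 rot [-0.0024  0.0027  0.0003] 0.0036773489380232663
side hammer [302.2, 146.1] 0.63
side hammer_face [303.7, 161.4] 0.9
side blank [305.2, 195.7] 0.58
side pred [[302.1094 148.7793]
 [302.2618 160.9392]
 [302.6981 195.0241]]
top hammer_face [208.2, 165.4] 0.47
top pred [[389.9031 198.0889]
 [387.4655 202.3791]
 [380.9838 213.7739]]
hammer_face [0.4769 0.1829 0.4701] 0.04864211211354343
```

View pics/fin.png

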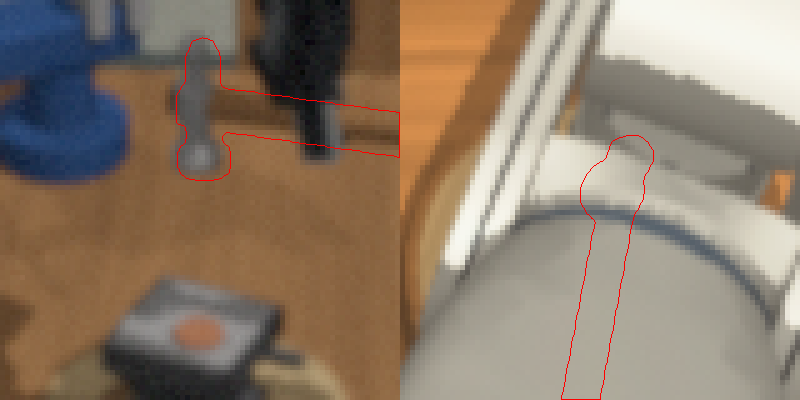

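Side view: the disc face is at crop (202,160) above the blank at (198,333), and the top view is hidden by the arm. The head seems tilted slightly, so I'll fit pitch and position in the side view.

```bash
cat > f3.py <<'E'
from fit import *
from go import YAW
im=get_image("side");W=(255,110,380,200)
m=[o for q in("hammer","hammer_face","hammer_grip","hammer") for o in outline_of(q,"side")[:1] if o["bbox"][3]<210 and o["mask"].sum()>100]
print([(o["bbox"],round(o["confidence"],2)) for o in m])
T=np.mean([o["mask"][W[1]:W[3],W[0]:W[2]].astype(float) for o in m],0)
T=T[:,:55]  # head and forward neck, before the fingers (column<310)... 
W=(W[0],W[1],W[0]+55,W[3])
parts=[box(-.13,.013,.0075,.009),cyl(.0145,-.038,-.028),cyl(.0095,-.03,.03),sph]
def cost(v): return np.abs(rend(im,rot(v[3],v[2]),np.array([v[0],-.198,v[1]]),parts,W)-T).sum()/T.sum()+((v[3]-YAW)/.05)**2*.01
for el in(-.08,0,.08):
    x0=np.array([.488,.277,el,YAW])
    r=minimize(cost,x0,method="Nelder-Mead",options=dict(initial_simplex=np.vstack([x0]+[x0+d for d in np.diag([.008,.008,.08,.05])]),maxiter=400))
    print(r.x,r.fun,"face",r.x[0]+(rot(r.x[3],r.x[2])@[0,0,-.038])[0])
h=outline_of("blank","side")
for o in h[:1]: ys,xs=np.nonzero(o["mask"]);print("blank",xs.mean(),ys.mean(),onz(im,(xs.mean(),ys.mean()),.129))
# colour-based blank centre
c=cv2.cvtColor(im["color"],cv2.COLOR_RGB2LAB)[180:215,280:325,1].astype(float);k=np.argwhere(c>(c.max()+np.median(c))/2)
print(k.mean(0)[::-1]+[280,180],len(k),onz(im,k.mean(0)[::-1]+[280,180],.129))
E
python3 f3.py
```

```text
[([295.4, 132.8, 388.0, 163.9], 0.57), ([297.3, 135.7, 387.9, 167.1], 0.74), ([296.8, 136.5, 385.0, 162.5], 0.7), ([295.4, 132.8, 388.0, 163.9], 0.57)]
[ 0.4895  0.2782 -0.0257 -0.2236] 0.17680855553865338 face 0.48852073551285957
[ 0.4897  0.2789 -0.013  -0.2212] 0.17331291468532184 face 0.48918176647608164
[ 0.4899  0.2789 -0.0003 -0.2056] 0.17782723655688787 face 0.48992591960616855
blank 211.0130260521042 336.498997995992 [0.6418 0.3467 0.129 ]
[302.259  186.1655] 278 [ 0.4899 -0.2366  0.129 ]
```

The face is at about (0.489, -0.198, 0.240). That is roughly 3 mm from the blank's centre and 11 cm above it, level to within 0.03 rad. Handing in.

```bash
python3 -m handwheel '0 0 0 0 0 0;0 0 0 0 0 0;0 0 0 0 0 0'; python3 -c "
from go import *
print(np.abs(observe()['dq']).max()); print(job_done())"
```

```text
time_s: 15.48
tcp_pos: [0.4157, -0.1821, 0.2586]
tool_rot: [-3.14, -0.169, 2.919]
wrist_force: [0.5, -0.2, -2.7]
grip_width: 0.163
grip_force: 88.3
0.0030360048000100067
the job is handed in; nothing more can be done
None
```

The chasing hammer is out of the block and held still and level, disc face down, about 11 cm above the blank and an estimated 3 mm off its centre; I handed the job in at 15.5 s, and no verdict came back.

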